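# Change over the guarded press and close the carton

## Robot

A 6-joint arm with a two-finger parallel gripper is mounted at the origin on the work surface. World frame = base frame: x ahead of the robot, y to its left, z up, the work surface at z = 0. Lengths are in m, angles in degrees, forces in N, time in s.
With the tool pointing down it reaches from about 0.325 to 0.775 m from the base axis. Payload 5.5 kg.
Tool frame: the origin (TCP) lies between the finger pads; the fingertips stand 11 mm ahead of it and the grasp point (between the pads) lies 8 mm behind it; z points along the fingers, y is the line along which they close (so a half turn about z gives the same grasp; the last joint's range is limited). The gripper opens to 85 mm and grips with 20 to 120 N. Pads are 22 mm wide; open, the fingers measure 114 mm over their backs; the gripper's body (76 mm by 85 mm) begins 54 mm behind the grasp point. The pads swing forward as they close: fully open they stand 13 mm farther back than shut.
Start: joints at [-3.249, 5.22, 70.514, -0, 104.267, -3.249], TCP at [0.6, -0, 0.204] pointing down, gripper open.
Joint ranges: [-164.24, 164.24], [-49.07, 125.15], [9.68, 141.18], [-86.29, 266.29], [3.28, 154.24], [-151.56, 151.56]. Speed limits (degrees/s): [147.25, 147.25, 172.46, 180, 180, 180].

## Interface

Orientations are given as [roll, pitch, yaw] about the fixed x, y, z axes, in that order (R = Rz(yaw) Ry(pitch) Rx(roll)).
In Python, from plant import env gives the robot as it stands. Calls block until the motion is done:
- env.goto(position, orientation): joint-space move of the TCP to a pose.
- env.move_straight(position, rotation=None, speed=0.15, max_force=None): straight line of the TCP; rotation=None keeps the orientation; speed is the mean speed in m/s. With max_force (N) it stops when the force on the tool has changed by that much, and returns True; else False.
- env.movej(angles): joint-space move.
- env.set_gripper(opening, force=None): finger opening in m; force is the grip in N (None keeps the last); returns when the fingers have stopped.
- env.wait(seconds).
- env.solve_ik(position, orientation): joint angles nearest the present ones, or None.
- env.state(): the state.
- env.camera(name): name is "scene" or "side" or "wrist"; returns the picture (400x640x3 uint8, red, green, blue); there is no depth.
- env.camera_model(name): a dict with "camera_matrix" (3x3 intrinsics, pixels), "rvec" (rotation vector, rad) and "tvec" (3), from world to camera coordinates, as OpenCV has them. Camera axes: x right, y down, z forward; pixel columns grow to the right and rows downward; lengths in m; the calibration is good to about 2 mm. A picture is of the moment at which its call begins: read the wrist's pose just before it. camera_model takes no time and is no camera call; for the wrist camera it gives the pose at the moment of the call.
A pose or a line that the arm cannot do raises env.PlanningError and nothing moves.
- env.hand_in(): hands the job in; it is judged then, once.
The state is a dict: "time_s": time; "q": joint angles; "qvel": joint speeds; "joint_efforts": joint torques, N m; "position": TCP position; "tcp_rot": TCP orientation; "ft_force": force on the tool from outside, world axes, zero at the start; "moment": the same for the moment, N m; "gripper_width": finger opening in m; "grasp_force": force on a finger pad.
Only numpy, scipy, OpenCV 4.12 (cv2) and the standard library are available. Lean on these libraries where they do the work, as an engineer would, in place of code of your own. Each camera call takes 0.05 s, during which the arm holds its last target. There are 200 camera calls.

## Task

Change over the press: lift its guard, pack the finished blocks that stand in it into the open carton, seat every new block from the bench flat in a bay of its own, lower the guard fully closed and only then push the start button. Once the press is started, close the carton, folding both short end flaps down first and then both long side flaps over them, all flat. Leave the other things on the bench alone.

Things in the scene. Friction and masses are not known exactly. Their poses are not given: they have to be found in the camera images.
- station: low press station fixed on the bench (its place and yaw vary): aluminium base plate 250 x 260 x 24 mm, three bays side by side on top, blue housing behind. Origin on the bench under the centre of the middle bay; x points from the guard handle's side to the hinge, z up.
- guard (a joint): flat clear guard (205 x 250 x 6 mm, blue frame) over the bays, hinged along its rear edge: 0 rad = closed and level, grows as the front edge rises; stops at 1.75 (just past upright). Stiff hinge: it stays where it is left; moving it takes about 3 to 6 N at the handle.
- guard_handle (a point): middle of the guard's handle, a round steel bar 12 mm thick and 150 mm long, parallel to the hinge, 250 mm from the hinge line in the guard's plane and 40 mm in front of the guard's front edge (34 mm free gap). Closed, it is 91 mm above the bench.
- guard_hinge (a point): middle of the guard's hinge line, fixed to the station, 91 mm above the bench; the hinge line runs along the station's y. Axes as the station's.
- bay0 (a point): floor centre of bay 0 of the station (right-hand seen from the robot), 24 mm above the bench: a recess 98 mm (station x) x 52 mm (y) with 8 mm high edges; bays are 70 mm apart. Axes as the station's. Takes one block, long along x, either way round.
- bay1 (a point): floor centre of bay 1 of the station (middle seen from the robot), 24 mm above the bench: a recess 98 mm (station x) x 52 mm (y) with 8 mm high edges; bays are 70 mm apart. Axes as the station's. Takes one block, long along x, either way round.
- bay2 (a point): floor centre of bay 2 of the station (left-hand seen from the robot), 24 mm above the bench: a recess 98 mm (station x) x 52 mm (y) with 8 mm high edges; bays are 70 mm apart. Axes as the station's. Takes one block, long along x, either way round.
- start (a joint): travel of the start button, 0 = up, 0.006 m = fully down (about 5 N; springs back).
- start_top (a point): centre of the top of the round start button (36 mm across), on a blue pod at the left of the station beside the guard; it is pressed straight down.
- carton: open cardboard carton fixed on the bench (place and yaw vary), 200 (x) x 250 (y) x 100 mm high, walls and floor 4 mm; origin at the centre of its underside, axes along its sides. Four flaps 97 mm deep, 4 mm thick, hinged right above its top edges: two end flaps (194 mm long) on the short +y and -y sides, hinge height 102 mm, two side flaps (250 mm long) on the long +x and -x sides, 106 mm.
- end_left (a joint): end flap on the carton's +y edge: 0 = folded flat over the carton, 1.57 = upright, more = leaning outward (2.4 at most). Light but stays where it is left (under 1 N to move).
- end_right (a joint): the same for the end flap on the carton's -y edge.
- side_far (a joint): the same for the side flap on the carton's +x edge.
- side_near (a joint): the same for the side flap on the carton's -x edge.
- done0: finished bearing block of bare aluminium, 210 g: a base plate 90 x 44 x 12 mm (long along its x) with a central boss 40 (x) x 24 (y) x 36 mm on top, 48 mm high in all; origin at the centre of its underside, z up. Best gripped across the 24 mm of the boss. At the start it stands in bay 0 of the station; brass bush in the top of its boss. May be absent.
- done1: finished bearing block of bare aluminium, 210 g: a base plate 90 x 44 x 12 mm (long along its x) with a central boss 40 (x) x 24 (y) x 36 mm on top, 48 mm high in all; origin at the centre of its underside, z up. Best gripped across the 24 mm of the boss. At the start it stands in bay 1 of the station; brass bush in the top of its boss. May be absent.
- done2: finished bearing block of bare aluminium, 210 g: a base plate 90 x 44 x 12 mm (long along its x) with a central boss 40 (x) x 24 (y) x 36 mm on top, 48 mm high in all; origin at the centre of its underside, z up. Best gripped across the 24 mm of the boss. At the start it stands in bay 2 of the station; brass bush in the top of its boss. May be absent.
- new0: new bearing block of bare aluminium, 210 g: a base plate 90 x 44 x 12 mm (long along its x) with a central boss 40 (x) x 24 (y) x 36 mm on top, 48 mm high in all; origin at the centre of its underside, z up. Best gripped across the 24 mm of the boss. At the start it stands on the bench to the left of the station; dark empty bore in the top of its boss. May be absent.
- new1: new bearing block of bare aluminium, 210 g: a base plate 90 x 44 x 12 mm (long along its x) with a central boss 40 (x) x 24 (y) x 36 mm on top, 48 mm high in all; origin at the centre of its underside, z up. Best gripped across the 24 mm of the boss. At the start it stands on the bench to the left of the station; dark empty bore in the top of its boss. May be absent.
- new2: new bearing block of bare aluminium, 210 g: a base plate 90 x 44 x 12 mm (long along its x) with a central boss 40 (x) x 24 (y) x 36 mm on top, 48 mm high in all; origin at the centre of its underside, z up. Best gripped across the 24 mm of the boss. At the start it stands on the bench to the left of the station; dark empty bore in the top of its boss. May be absent.
- reel: bystander: black plastic reel 80 mm across, 45 mm high, beyond the station.
- jar: bystander: white jar 60 mm across, 90 mm high, beyond the station and carton.
Not all that is in view belongs to the job. What is shaped like the new1 but green or pink is not meant. What is shaped like the new0 but turquoise is not meant.

How it is judged:
By the outcome, as a careful person would: the job done as asked, in the order asked, and still so for the second after the job is handed in, with the robot touching nothing.
Of done0, done1, done2 only 1 to 2 are there at a start; the rules pass over those that are not, and their reading is None.
Of new0, new1, new2 only 2 to 3 are there at a start; the rules pass over those that are not, and their reading is None.
At some moment in a run one of new0, new1, new2 may be knocked a few centimetres aside while the robot is not near it.
Once in a run the grip may slacken for a moment while it holds something.
It also fails if it takes over 210 s, if anything falls off the work surface, if the arm or the gripper's body presses on something with over 40 N, if the wrist force passes 120 N, or if a joint passes its speed limit or range.

## Working session

There is one attempt and no reset: what is moved stays moved. The work goes in short steps, each a Python script; the robot and the scene stay as the last script left them, time stands still between calls to the robot, and variables do not carry over. Pictures are saved under pics/ and viewed, at most 14 in all, crops included, and the job is handed in when it is done.

```bash
ls; mkdir -p pics; python3 - <<'E'
from plant import env
import cv2
for n in ("scene","side","wrist"):
    im=env.camera(n); cv2.imwrite(f"pics/{n}0.png",im[:,:,::-1])
    m=env.camera_model(n); R=cv2.Rodrigues(m["rvec"])[0]; print(n,m["camera_matrix"][0][0],(-R.T@m["tvec"].ravel() if hasattr(m["tvec"],'ravel') else -R.T@m["tvec"]),R[2])
print(env.state())
E
```

```text
pics
scene 472.52340443517875 [ 1.28280171 -0.66840394  1.01605955] [-0.56212719  0.48871946 -0.66720785]
side 378.17467915904354 [0.16261954 0.69962337 0.68995414] [ 0.37130636 -0.71446884 -0.59301422]
wrist 322.0548857239403 [0.59954889 0.08327945 0.37353475] [-0.00197296 -0.32185229 -0.94678784]
{'time_s': 0.15, 'q': array([-3.24847768e+00,  5.25272404e+00,  7.05672769e+01,  1.66620876e-03,
        1.04265626e+02, -3.24778168e+00]), 'qvel': array([ 0.01579364,  0.00595129, -0.16190859,  0.01358477, -0.08983502,
        0.05385388]), 'joint_efforts': array([ 1.18562282e-03, -4.59372532e+01, -4.18527281e+01, -2.23398712e-05,
        9.54780931e-03, -9.16542831e-06]), 'position': array([5.99747540e-01, 2.49472196e-05, 2.03603320e-01]), 'tcp_rot': array([-1.79914602e+02, -6.46396079e-03,  8.99997086e+01]), 'ft_force': array([0.37192303, 0.34747648, 0.10028215]), 'moment': array([ 0.00024579,  0.03257494, -0.03680753]), 'grasp_force': 0.0, 'gripper_width': 0.08544502280087526}
```

View pics/scene0.png

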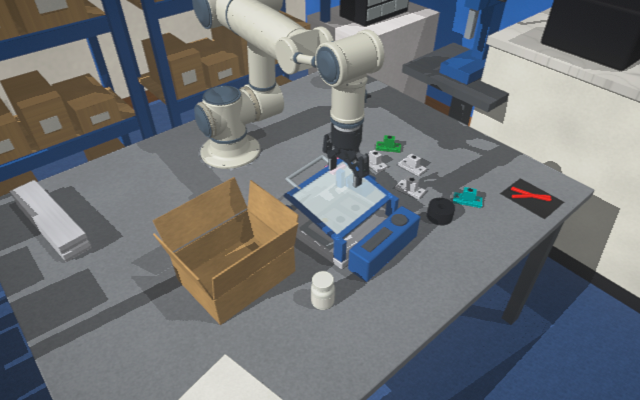

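View pics/side0.png

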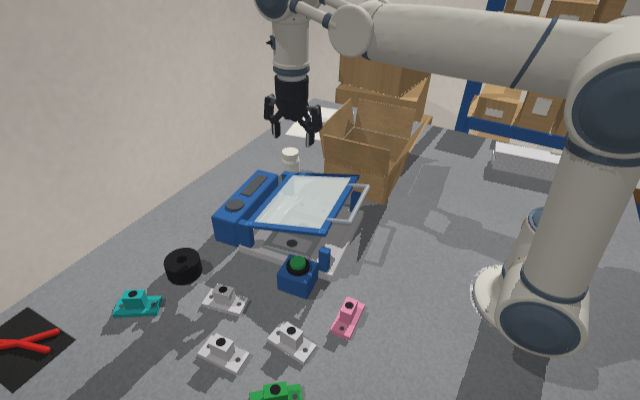

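Candidates for the new blocks in the side view: bare aluminium (223,297), (221,350) and (290,338). Decoys are turquoise (135,300), pink (347,315) and green (275,393). I choose the three grey ones with a dark bore, and I'll check them from the wrist camera.

```bash
cat > h.py <<'E'
from plant import env
import cv2, numpy as np
def cam(n,f=None):
    m=env.camera_model(n); im=env.camera(n)
    if f: cv2.imwrite(f"pics/{f}.png",im[:,:,::-1]); np.save(f"pics/{f}.npy",np.array([m["camera_matrix"],cv2.Rodrigues(np.array(m["rvec"]))[0],np.tile(np.ravel(m["tvec"]),(3,1))]))
    return im,mod(m)
def mod(m): return np.array(m["camera_matrix"]),cv2.Rodrigues(np.array(m["rvec"]))[0],np.ravel(m["tvec"])
def load(f):
    a=np.load(f"pics/{f}.npy"); return cv2.imread(f"pics/{f}.png")[:,:,::-1],(a[0],a[1],a[2][0])
def ray(M,px):
    K,R,t=M; d=R.T@np.linalg.solve(K,[px[0],px[1],1.]); return -R.T@t,d
def onz(M,px,z):
    c,d=ray(M,px); return c+d*(z-c[2])/d[2]
def proj(M,p):
    K,R,t=M; v=(R@np.atleast_2d(p).T).T+t; v=v@K.T; return v[:,:2]/v[:,2:]
E
python3 - <<'E'
from h import *
tiles=[]
for i,(p,yaw) in enumerate([((0.45,0.3,0.45),90),((0.5,0.05,0.45),90),((0.5,-0.15,0.45),90),((0.5,-0.3,0.45),90)]):
    try: env.goto(p,[180,0,yaw])
    except env.PlanningError as e: print(i,e); continue
    env.wait(0.3); im,M=cam("wrist",f"w{i}"); tiles.append(cv2.resize(im,(400,250))); print(M[1].T@-M[2])
    if i==0: cam("scene","s1")
while len(tiles)<4: tiles.append(tiles[0]*0)
cv2.imwrite("pics/m1.png",np.vstack([np.hstack(tiles[:2]),np.hstack(tiles[2:])])[:,:,::-1])
print(env.state()["time_s"])
E
```

```text
[0.4501016  0.38293737 0.6194511 ]
[0.4994402  0.13420658 0.61987234]
[ 0.4994819  -0.06555384  0.62019024]
[ 0.49935799 -0.21543804  0.62068131]
5.6
```

View pics/m1.png

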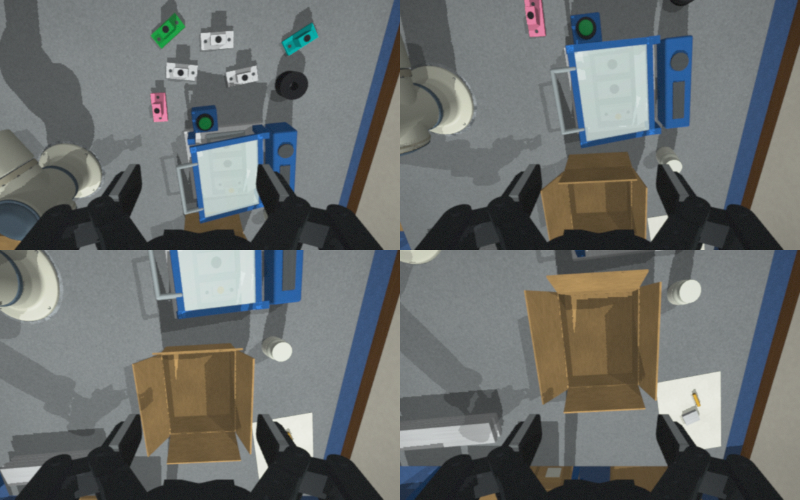

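The mosaic shows new blocks with dark bores at w0 (290,117), (347,64) and (387,122). The carton is fully seen in w3 and the guard looks nearly closed in w1. I'll zoom in for corners.

```bash
python3 - <<'E'
from h import *
im,M=load("w1"); a=cv2.resize(im[0:230,220:480],None,fx=3,fy=2.6,interpolation=cv2.INTER_CUBIC)
cv2.imwrite("pics/c1.png",a[:,:,::-1])
im,M=load("w3"); a=cv2.resize(im[10:270,180:440],None,fx=2.3,fy=2.3,interpolation=cv2.INTER_CUBIC)
cv2.imwrite("pics/c3.png",a[:,:,::-1])
E
```

```text
(no output)
```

View pics/c1.png

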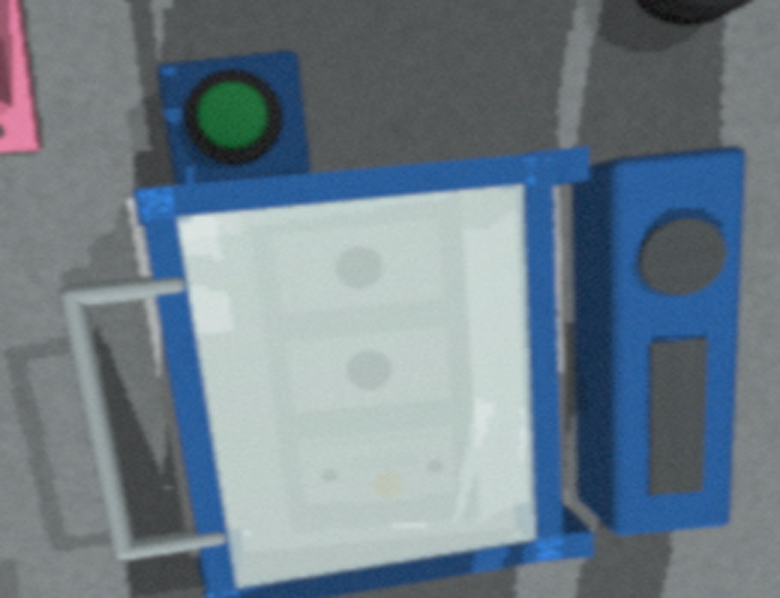

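View pics/c3.png

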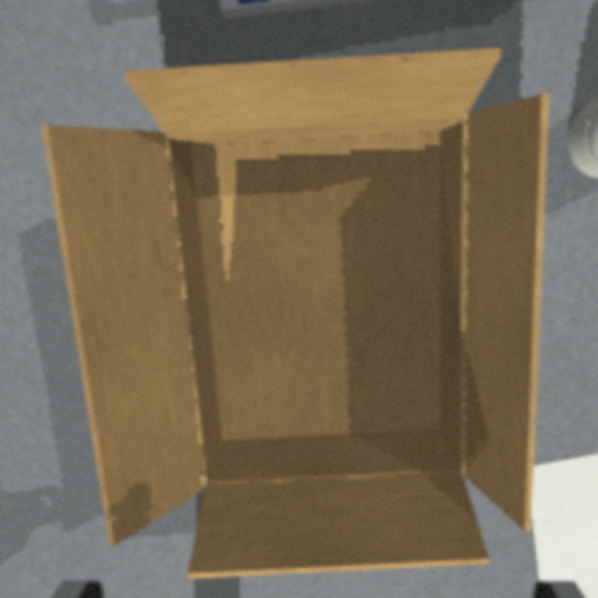

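```bash
python3 - <<'E'
from h import *
im,M=load("w1")
def c1(p,z): return onz(M,(220+p[0]/3-0.3,p[1]/2.6-0.3),z)
for z in (.091,.1,.12,.14):
  a,b=c1((73,297),z),c1((122,556),z); f=c1((138,190),z);g=c1((590,150),z); h=c1((592,545),z)
  d=a-b; print(z,a,b,np.linalg.norm(d),np.degrees(np.arctan2(-d[0],d[1])),f,g,h,np.linalg.norm(g-h))
print("btn",c1((232,114),.08),c1((232,114),.06))
im,M=load("w3")
P=np.array([onz(M,(180+p[0]/2.3,10+p[1]/2.3),.102) for p in [(170,133),(466,125),(464,475),(203,483)]])
print(P,P.mean(0),[np.linalg.norm(P[i]-P[i-1]) for i in range(4)])
e=P[0]+P[1]-P[2]-P[3]; print(np.degrees(np.arctan2(-e[0],e[1])))
from h import *
im,M=load("w0")
hsv=cv2.cvtColor(im,cv2.COLOR_RGB2HSV)
m=((hsv[...,2]>165)&(hsv[...,1]<40)).astype(np.uint8)
n,l,s,c=cv2.connectedComponentsWithStats(m)
for i in range(1,n):
    if s[i][4]>150 and s[i][1]<200: 
        r=cv2.minAreaRect(np.argwhere(l==i)[:,::-1].astype(np.float32)); print(s[i],c[i],r)
E
```

```text
0.091 [0.38155209 0.09800676 0.091     ] [ 0.39816012 -0.07185464  0.091     ] 0.17067137978292654 5.584286315803123 [0.41907127 0.15908355 0.091     ] [0.64734938 0.18120192 0.091     ] [ 0.67312709 -0.0631879   0.091     ] 0.24574554445357719
0.1 [0.38355824 0.09862278 0.1       ] [ 0.39988364 -0.06834802  0.1       ] 0.1677670070068662 5.584286315803133 [0.42043894 0.15866021 0.1       ] [0.64483236 0.18040218 0.1       ] [ 0.6701714  -0.05982877  0.1       ] 0.2415636091457542
0.12 [0.38801633 0.09999173 0.12      ] [ 0.40371367 -0.06055555  0.12      ] 0.16131284528228773 5.584286315803137 [0.42347819 0.15771946 0.12      ] [0.63923898 0.17862499 0.12      ] [ 0.66360321 -0.05236404  0.12      ] 0.23227041957281414
0.14 [0.39247442 0.10136067 0.14      ] [ 0.40754371 -0.05276307  0.14      ] 0.15485868355770924 5.584286315803142 [0.42651745 0.1567787  0.14      ] [0.6336456 0.1768478 0.14     ] [ 0.65703501 -0.04489931  0.14      ] 0.22297722999987413
btn [0.46710622 0.20110807 0.08      ] [0.46590839 0.20358649 0.06      ]
[[ 0.40394281 -0.18457634  0.102     ]
 [ 0.59580358 -0.17933514  0.102     ]
 [ 0.61064913 -0.42299585  0.102     ]
 [ 0.41372815 -0.42992257  0.102     ]] [ 0.50603092 -0.30420748  0.102     ] [np.float64(0.24554128543309223), np.float64(0.1919323442478987), np.float64(0.2441125462142045), np.float64(0.1970427662923254)]
2.883505035686003
[ 321   50   53   30 1127] [347.43833185  65.51286602] ((347.5265808105469, 64.39823913574219), (26.940195083618164, 52.749568939208984), 86.18592071533203)
[266 100  51  29 900] [289.95888889 115.24555556] ((289.9978942871094, 114.35464477539062), (50.34544372558594, 24.466346740722656), 5.52754020690918)
[362 105  51  30 703] [389.12091038 121.91607397] ((387.5716857910156, 121.5902099609375), (23.742706298828125, 50.31806182861328), 78.11134338378906)
```

```bash
python3 - <<'E'
from h import *
im,M=load("w0"); a=cv2.resize(im[230:360,270:400],(390,390),interpolation=cv2.INTER_CUBIC)
im=cv2.imread("pics/side0.png")[:,:,::-1]; b=cv2.resize(im[170:300,250:380],(390,390),interpolation=cv2.INTER_CUBIC)
cv2.imwrite("pics/c4.png",np.hstack([a,b])[:,:,::-1])
E
```

```text
(no output)
```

View pics/c4.png

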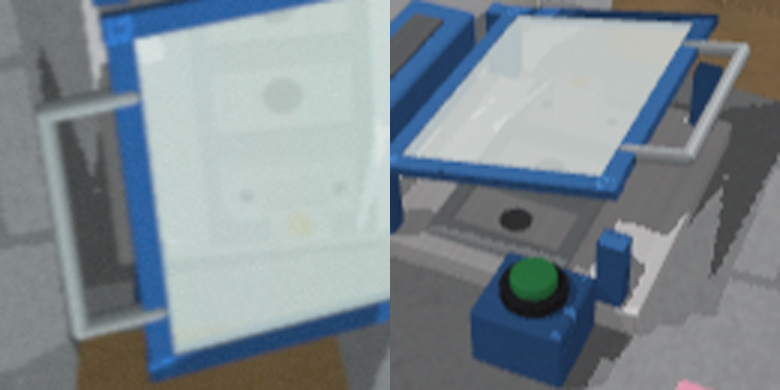

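The guard is slightly raised: w0 crop handle corners are (43,113) and (78,333), and side crop corners are (300,155) and (353,45). I'll triangulate from these.

```bash
cat >> h.py <<'E'
def tri(obs):
    A=np.zeros((3,3));b=np.zeros(3);L=[]
    for M,px in obs:
        c,d=ray(M,px); d/=np.linalg.norm(d); Q=np.eye(3)-np.outer(d,d); A+=Q;b+=Q@c;L.append((c,Q))
    p=np.linalg.solve(A,b); return p,[round(1e3*np.linalg.norm(Q@(p-c)),1) for c,Q in L]
E
python3 - <<'E'
from h import *
M0=load("w0")[1];M1=load("w1")[1];Ms=mod(env.camera_model("side"))
w0=lambda p:(M0,(270+p[0]/3-.3,230+p[1]/3-.3)); w1=lambda p:(M1,(220+p[0]/3-.3,p[1]/2.6-.3)); sd=lambda p:(Ms,(250+p[0]/3-.3,170+p[1]/3-.3))
hl=tri([w0((43,113)),w1((73,297)),sd((300,155))]);hr=tri([w0((78,333)),w1((122,556)),sd((353,45))])
gl=tri([w0((105,18)),w1((138,190)),sd((227,195))]);print(hl,hr,gl)
print(tri([w1((590,150)),sd((5,160))]))
d=hl[0]-hr[0];print(np.linalg.norm(d),(hl[0]+hr[0])/2,np.degrees(np.arctan2(-d[0],d[1])))
print("btn",tri([w1((232,114)),sd((143,277))]))
E
```

```text
(array([0.39295464, 0.10163638, 0.14739072]), [np.float64(0.9), np.float64(1.2), np.float64(1.5)]) (array([ 0.40989815, -0.04758285,  0.15046381]), [np.float64(1.2), np.float64(1.1), np.float64(1.1)]) (array([0.4258852 , 0.15590056, 0.13710561]), [np.float64(1.7), np.float64(1.0), np.float64(2.2)])
(array([0.62922704, 0.17304429, 0.10120723]), [np.float64(16.2), np.float64(16.2)])
0.1502095354015846 [0.4014264  0.02702677 0.14892727] 6.478062864621979
btn (array([0.46674787, 0.20188636, 0.07378596]), [np.float64(0.0), np.float64(0.0)])
```

```bash
python3 - <<'E'
from h import *
th=np.radians(6.1); ux=np.array([np.cos(th),np.sin(th),0])
H=np.array([.4014,.027,.1475])+.004*ux; a0=np.arcsin((H[2]-.091)/.25); hinge=H+.25*np.cos(a0)*ux; hinge[2]=.091
print(a0,hinge)
rot=[180,0,96.1]
pt=lambda a: hinge-.25*np.cos(a)*ux+np.array([0,0,.25*np.sin(a)-.006])
for a in np.linspace(a0,1.66,6): assert env.solve_ik(pt(a),rot) is not None,a
env.set_gripper(.030,25)
p=pt(a0); env.goto(p+[0,0,.08],rot)
print(env.move_straight(p,speed=.08,max_force=10))
env.set_gripper(0.0,25); s=env.state();print(s["gripper_width"],s["grasp_force"],s["position"],s["ft_force"])
if s["gripper_width"]>.008:
  for a in np.linspace(a0,1.66,9)[1:]:
    env.move_straight(pt(a),speed=.12); s=env.state(); print(round(a,2),s["gripper_width"].round(4),s["ft_force"].round(1))
cam("side","sd1");print(s["time_s"])
E
```

```text
0.2279694740166372 [0.64753029 0.05330374 0.091     ]
False
0.0003935072565061214 0.0 [0.40545561 0.02742856 0.14164267] [0.11794138 0.26677869 0.44370912]
9.2417
```

View pics/sd1.png

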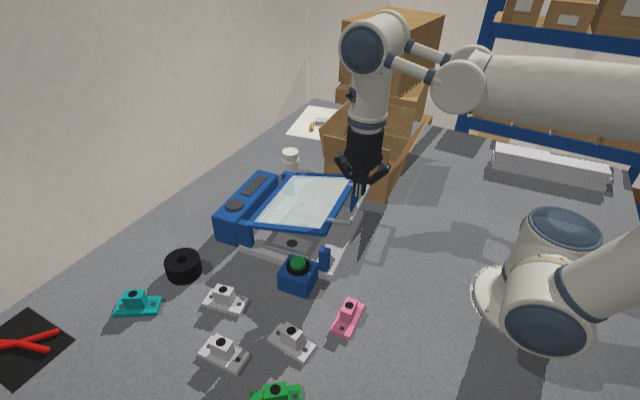

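Missed the bar; the closed fingertips are near (360,190). I'll zoom in to compare.

```bash
python3 - <<'E'
from h import *
im=load("sd1")[0]; a=cv2.resize(im[140:250,300:400],(400,440),interpolation=cv2.INTER_CUBIC)
im,M=cam("scene","sc1"); p=proj(M,[[.405,.027,.131]])[0]; print(p); x,y=p.astype(int)
b=cv2.resize(im[y-55:y+55,x-50:x+50],(400,440),interpolation=cv2.INTER_CUBIC)
cv2.imwrite("pics/c5.png",np.hstack([a,b])[:,:,::-1])
print(proj(mod(env.camera_model("side")),[[.405,.027,.131]]))
E
```

```text
[305.93366307 171.4831413 ]
[[357.00655028 207.61462356]]
```

View pics/c5.png

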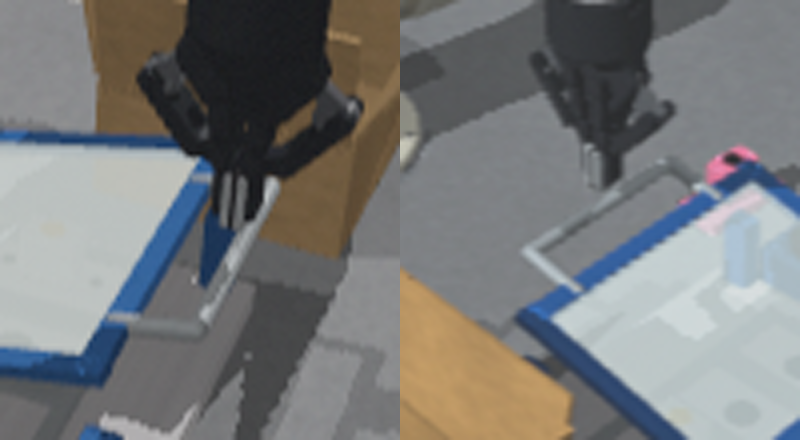

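```bash
python3 - <<'E'
from h import *
for n in("scene","side"):
  M=mod(env.camera_model(n))
  for z in(.193,.206,.24): print(n,z,proj(M,[[.557,0,z],[.643,0,z]]).round().tolist())
M=mod(env.camera_model("side"))
print([ (z,proj(M,[[.4055,.0274,z]]).round(1).tolist()) for z in (.12,.131,.142,.15,.16,.17)])
a=load("sd1")[0]; b=cv2.imread("pics/side0.png")[:,:,::-1]
print(env.state()["position"])
im=b[70:160,240:340]; c=load("w1")[0]
cv2.imwrite("pics/c6.png",np.hstack([cv2.resize(im,(400,360)),cv2.resize(cam("wrist","w5")[0][200:400,220:420],(400,360))])[:,:,::-1])
E
```

```text
scene 0.193 [[333.0, 184.0], [355.0, 200.0]]
scene 0.206 [[333.0, 180.0], [355.0, 196.0]]
scene 0.24 [[334.0, 170.0], [356.0, 186.0]]
side 0.193 [[307.0, 163.0], [278.0, 154.0]]
side 0.206 [[307.0, 159.0], [278.0, 150.0]]
side 0.24 [[307.0, 147.0], [277.0, 138.0]]
[(0.12, [[356.4, 211.2]]), (0.131, [[356.7, 207.6]]), (0.142, [[357.1, 204.0]]), (0.15, [[357.4, 201.3]]), (0.16, [[357.8, 197.9]]), (0.17, [[358.1, 194.5]])]
[0.4053839  0.0273971  0.14152816]
```

View pics/c6.png

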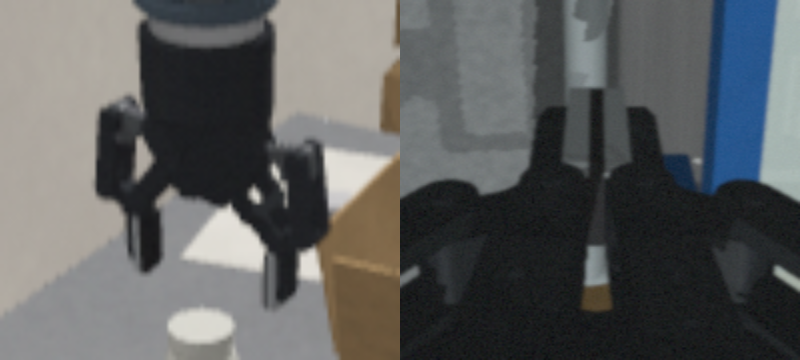

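At the start and now, the fingertips project about 33 mm higher than the TCP figure implies. The lateral position is good, so I'll go deeper and check by grip width.

```bash
cat > lift.py <<'E'
from h import *
th=np.radians(6.1); ux=np.array([np.cos(th),np.sin(th),0])
H=np.array([.4014,.027,.1475])+.004*ux; a0=np.arcsin((H[2]-.091)/.25); hinge=H+.25*np.cos(a0)*ux; hinge[2]=.091
rot=[180,0,96.1]; DZ=-.036
pt=lambda a: hinge-.25*np.cos(a)*ux+np.array([0,0,.25*np.sin(a)+DZ])
E
python3 - <<'E'
from lift import *
env.move_straight(pt(a0)+[0,0,.06]); env.set_gripper(.030,25)
p=pt(a0)
print(env.move_straight(p,speed=.06,max_force=8))
env.set_gripper(0.0,25); s=env.state();print(s["gripper_width"],s["grasp_force"],s["position"],s["ft_force"])
if s["gripper_width"]>.008:
  for a in np.linspace(a0,1.66,9)[1:]:
    env.move_straight(pt(a),speed=.12); s=env.state(); print(round(a,2),s["gripper_width"].round(4),s["ft_force"].round(1))
    if s["gripper_width"]<.008 or np.linalg.norm(s["ft_force"])>40: break
print(s["time_s"])
E
```

```text
False
0.010680698880356908 26.832506954669952 [0.40208374 0.02705948 0.11122743] [-14.26033945  -2.10047058   4.07204124]Traceback (most recent call last):
  File "<stdin>", line 8, in <module>
AttributeError: 'float' object has no attribute 'round'
```

```bash
sed -i 's/+.004\*ux; a0/+.001*ux; a0/' lift.py; python3 - <<'E'
from lift import *
for a in np.linspace(a0,1.66,9)[1:]:
    env.move_straight(pt(a),speed=.12); s=env.state(); print(round(a,2),round(s["gripper_width"],4),s["ft_force"].round(1),(s["position"]-pt(a)).round(4))
    if s["gripper_width"]<.008 or np.linalg.norm(s["ft_force"])>40: break
print(s["time_s"])
E
```

```text
0.41 0.0108 [-6.8 -0.5  3.5] [-0.0009 -0.0001  0.0005]
0.59 0.0108 [-11.7  -0.7   7.6] [-0.0016 -0.0001  0.0015]
0.76 0.0108 [-13.9  -0.2  15.1] [-0.0018  0.      0.0032]
0.94 0.0111 [-13.6   0.3  19.3] [-0.0013  0.0002  0.0052]
1.12 0.0106 [-6.6  0.9 17.6] [-0.      0.0005  0.0052]
1.3 0.0106 [-1.9  2.4 13.5] [0.0009 0.0007 0.0045]
1.48 0.0105 [ 1.   2.6 10.6] [0.0015 0.001  0.0034]
1.66 0.0107 [3.4 2.6 7.4] [0.0017 0.0012 0.0024]
16.0417
```

```bash
python3 - <<'E'
from h import *
env.set_gripper(.04); p=env.state()["position"]
env.move_straight(p+[0,0,.07]); env.goto([.45,.05,.42],[180,0,90]); env.wait(.3)
im,M=cam("wrist","w6"); cam("side","sd6")
cv2.imwrite("pics/c7.png",cv2.resize(im[0:260,200:530],None,fx=2.3,fy=2.3,interpolation=cv2.INTER_CUBIC)[:,:,::-1])
E
```

```text
(no output)
```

View pics/c7.png

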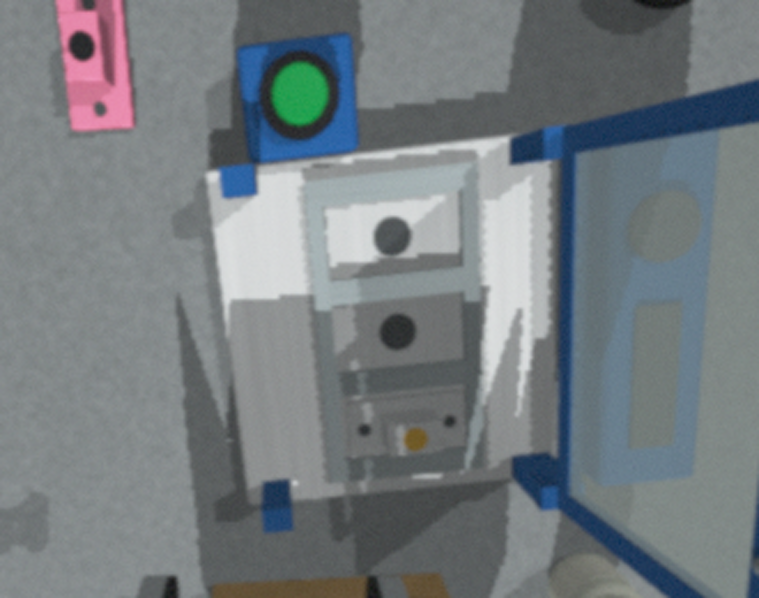

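```bash
cat >> h.py <<'E'
def darks(im,M,x0,y0,x1,y1,thr=90,amin=6):
    g=cv2.cvtColor(im,cv2.COLOR_RGB2GRAY)[y0:y1,x0:x1]; n,l,s,c=cv2.connectedComponentsWithStats((g<thr).astype(np.uint8))
    return [(int(s[i][4]),c[i]+[x0,y0]) for i in range(1,n) if s[i][4]>=amin]
E
python3 - <<'E'
from h import *
im,M=load("w6"); q=lambda p,z:onz(M,(200+p[0]/2.3-.3,p[1]/2.3-.3),z)
b2,b1=q((393,236),.024),q((398,331),.024); d=b2-b1
print("bays",b2,b1,np.linalg.norm(d),np.degrees(np.arctan2(-d[0],d[1])),"bay0",b1-d)
print("bush",q((416,439),.072),"holes",q((364,430),.036),q((450,421),.036))
print("btn",q((299,94),.074),q((299,94),.07))
# base plate corners z=.024
c=[q(p,.024) for p in [(208,172),(248,503)]]; e=c[0]-c[1]; print(c,np.linalg.norm(e),np.degrees(np.arctan2(-e[0],e[1])))
im,M=load("w0")
for n,px in enumerate([(290,115),(347,64),(388,121)]):
    x,y=px; print(n,onz(M,px,.03)[:2]); 
    for a,c in darks(im,M,x-28,y-20,x+28,y+20,100,4): print("   ",a,c,onz(M,c,.048)[:2],onz(M,c,.012)[:2])
E
```

```text
bays [0.53767378 0.11380342 0.024     ] [0.54515406 0.04462288 0.024     ] 0.06958377586782327 6.171235328800713 bay0 [ 0.55263433 -0.02455766  0.024     ]
bush [ 0.55461794 -0.02643525  0.072     ] holes [ 0.52097425 -0.03029314  0.036     ] [ 0.58723557 -0.02294084  0.036     ]
btn [0.46636422 0.20099761 0.074     ] [0.46648531 0.20152362 0.07      ]
[array([0.4037331, 0.1573512, 0.024    ]), array([ 0.42971483, -0.09650328,  0.024     ])] 0.2551806146095221 5.843813928045539
0 [0.39973114 0.34077979]
    279 [292.77777778  98.00358423] [0.40676083 0.36996601] [0.40403047 0.36914885]
    7 [272.28571429 113.        ] [0.37093357 0.3454056 ] [0.36594618 0.34304119]
    61 [288.54098361 115.93442623] [0.3987119  0.34050713] [0.39547447 0.33783413]
    44 [316.31818182 125.52272727] [0.44652412 0.32431838] [0.44629875 0.32062553]
    6 [308.5 116. ] [0.43308928 0.34038928] [0.43201755 0.33770885]
1 [0.49848675 0.42437635]
    297 [345.25252525  46.8989899 ] [0.49345557 0.44861039] [0.49618676 0.45274762]
    75 [349.02666667  62.62666667] [0.50026699 0.42518684] [0.50342728 0.42784845]
    8 [366.125  63.125] [0.52829014 0.42442096] [0.53321583 0.42703433]
    10 [328.2  66. ] [0.46622291 0.42008974] [0.46723851 0.42243025]
2 [0.57435393 0.33035404]
    303 [383.83828383 105.60726073] [0.56168144 0.35755324] [0.56871069 0.3559541 ]
    7 [405. 118.] [0.59952272 0.33700086] [0.60893588 0.33410697]
    61 [391.44262295 123.86885246] [0.57686958 0.32710364] [0.58485565 0.32358625]
    365 [389.75342466 136.31506849] [0.57546986 0.30572232] [0.58336775 0.30085796]
    10 [369.2 126. ] [0.5384727  0.32348711] [0.54403986 0.31974189]
```

Only bay 0 holds a finished block, with its brass bush at crop (416,439). Bays 1 and 2 are empty. Next: pick done0 and place it in the carton.

```bash
cat >> h.py <<'E'
BAY={2:np.array([.5377,.1138]),1:np.array([.5452,.0446]),0:np.array([.5528,-.0248])}; YAW=6.1
CAR=np.array([.506,-.304]); CY=2.9
def rep(t):
    s=env.state(); print(t,round(s["time_s"],1),"w",round(s["gripper_width"],4),"g",round(s["grasp_force"],1),"p",s["position"].round(4),"f",s["ft_force"].round(1)); return s
def pick(xy,yaw,base,up=.3):
    r=[180,0,180+yaw]; p=np.array([*xy,base-.004])
    env.set_gripper(.048,60); env.goto([*xy,base+.10],r)
    hit=env.move_straight(p,speed=.12,max_force=8); print("hit",hit)
    env.set_gripper(0,60); s=rep("grip")
    if s["gripper_width"]<.018: return False
    env.move_straight([*s["position"][:2],up],speed=.2); s=rep("lifted"); return s["gripper_width"]>.018
def place(xy,yaw,base,up=.3):
    r=[180,0,180+yaw]; env.goto([*xy,up],r); s=rep("over")
    if s["gripper_width"]<.018: return False
    env.move_straight([*xy,base+.02],speed=.2)
    print("touch",env.move_straight([*xy,base-.008],speed=.04,max_force=6)); rep("down")
    env.set_gripper(.045); env.move_straight([*xy,base+.12],speed=.2); env.move_straight([*xy,up],speed=.3); return True
E
python3 - <<'E'
from h import *
ok=pick([.5540,-.0262],6.2,.024)
if ok: place(CAR,CY,.004)
env.goto([.42,.3,.4],[180,0,90]); env.wait(.2); cam("wrist","w8"); cam("scene","sc8"); rep("end")
E
```

```text
hit False
grip 21.5 w 0.023 g 59.9 p [ 0.5548 -0.0264  0.0213] f [-0.  -0.9  5.2]
lifted 23.1 w 0.0232 g 59.1 p [ 0.5545 -0.0263  0.2986] f [ 0.1  0.5 -2.4]
over 24.2 w 0.023 g 59.1 p [ 0.5064 -0.3029  0.3   ] f [ 0.1  0.3 -1.5]
touch True
down 26.3 w 0.0228 g 60.4 p [ 0.5057 -0.3042  0.0012] f [-0.7 -0.4  3.4]
end 30.8 w 0.0451 g 0.0 p [0.4202 0.2998 0.4   ] f [-0.3  0.1 -0.9]
```

```bash
cat >> h.py <<'E'
def blocks(im,M,zb=0.):
    """grey block poses from plate outline: bore + two holes"""
    hsv=cv2.cvtColor(im,cv2.COLOR_RGB2HSV); m=((hsv[...,2]>150)&(hsv[...,1]<45)).astype(np.uint8); out=[]
    n,l,s,c=cv2.connectedComponentsWithStats(cv2.morphologyEx(m,cv2.MORPH_CLOSE,np.ones((3,3))))
    for i in range(1,n):
        if not 400<s[i][4]<4000: continue
        hull=np.zeros(m.shape,np.uint8); cv2.fillConvexPoly(hull,cv2.convexHull(np.argwhere(l==i)[:,::-1].astype(np.int32)),1)
        k,L,S,C=cv2.connectedComponentsWithStats(((cv2.cvtColor(im,cv2.COLOR_RGB2GRAY)<105)&(cv2.erode(hull,np.ones((3,3)))>0)).astype(np.uint8))
        D=[]
        for j in range(1,k):
            w,h,a=S[j][2],S[j][3],S[j][4]
            if a>=4 and max(w,h)<2.2*min(w,h)+1 and a>.5*w*h: D.append((a,C[j]))
        D.sort(key=lambda d:-d[0])
        for bi in range(min(3,len(D))):
            b=onz(M,D[bi][1],zb+.048)[:2]; H=[onz(M,d[1],zb+.012)[:2] for d in D if d is not D[bi]]
            good=[(p,q) for a_,p in enumerate(H) for q in H[a_+1:] if abs(np.linalg.norm(p-q)-.066)<.005 and np.linalg.norm((p+q)/2-b)<.006]
            if good:
                p,q=good[0]; v=(q-p) if q[0]>p[0] else p-q
                out.append((((p+q)/2+b)/2,np.degrees(np.arctan2(v[1],v[0])))); break
    return out
E
python3 - <<'E'
from h import *
for f in("w0","w8"):
    im,M=load(f); print(f,[(p.round(4),round(a,1)) for p,a in blocks(im,M)])
E
```

```text
w0 [(array([0.5003, 0.4251]), np.float64(4.0)), (array([0.3988, 0.3404]), np.float64(-4.6)), (array([0.5767, 0.3271]), np.float64(11.9))]
w8 [(array([0.5004, 0.4251]), np.float64(4.0)), (array([0.3988, 0.3404]), np.float64(-5.0))]
```

```bash
python3 - <<'E'
from h import *
im,M=cam("wrist","w9"); bl=blocks(im,M); print([(p.round(4),round(a,1)) for p,a in bl])
def near(bl,q): 
    c=[b for b in bl if np.linalg.norm(b[0]-q)<.06]; return c[0] if c else None
b=near(bl,[.399,.340])
if b and pick(*b,0.): place(BAY[0],YAW,.024)
env.goto([.45,.3,.4],[180,0,90]); env.wait(.2)
im,M=cam("wrist","w10"); print([(p.round(4),round(a,1)) for p,a in blocks(im,M)]); rep("end")
cv2.imwrite("pics/c10.png",im[:,:,::-1])
E
```

```text
[(array([0.5004, 0.425 ]), np.float64(4.4)), (array([0.3988, 0.3404]), np.float64(-5.2))]
hit False
grip 33.7 w 0.0228 g 60.6 p [ 0.3995  0.341  -0.0027] f [ 0.  -0.4  4.9]
lifted 35.3 w 0.0229 g 59.8 p [0.3992 0.3408 0.2987] f [-0.8 -0.  -2.1]
over 36.8 w 0.0232 g 59.7 p [ 0.5528 -0.0238  0.3   ] f [-0.4  0.1 -2.1]
touch True
down 38.8 w 0.0233 g 61.0 p [ 0.5525 -0.0251  0.0212] f [-0.5 -0.8  3.9]
[(array([0.5005, 0.4251]), np.float64(4.4)), (array([0.5928, 0.3647]), np.float64(10.9))]
end 42.8 w 0.045 g 0.0 p [0.4502 0.2997 0.3999] f [-1.1  0.1  0.2]
```

View pics/c10.png

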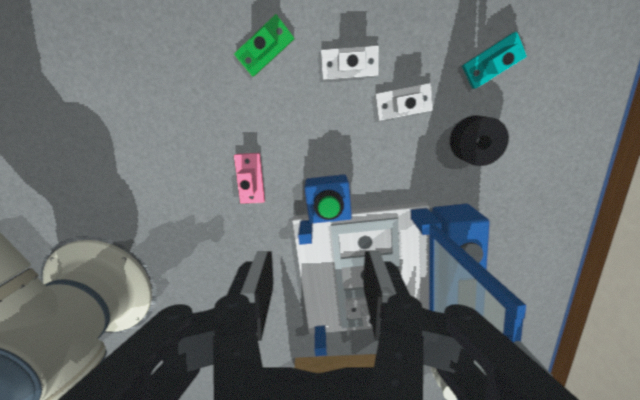

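One block was knocked to (405,103), now at (.593,.365); the other is still at (350,62). The bay 0 block looks seated. I'll continue with the other two.

```bash
python3 - <<'E'
from h import *
def near(bl,q,r=.06): 
    c=[b for b in bl if np.linalg.norm(b[0]-q)<r]; return c[0] if c else None
for q,bay in (([.593,.365],1),([.5005,.425],2)):
    env.goto([.45,.3,.4],[180,0,90]); env.wait(.2)
    im,M=cam("wrist"); bl=blocks(im,M); print([(p.round(4),round(a,1)) for p,a in bl])
    b=near(bl,q,.05)
    if not(b and pick(*b,0.) and place(BAY[bay],YAW,.024)): print("FAIL"); break
env.goto([.45,.05,.42],[180,0,90]); env.wait(.3)
im,M=cam("wrist","w11"); rep("end"); a=im[0:260,200:530]
cv2.imwrite("pics/c11.png",cv2.resize(a,None,fx=2.3,fy=2.3,interpolation=cv2.INTER_CUBIC)[:,:,::-1])
E
```

```text
[(array([0.5004, 0.4249]), np.float64(3.9))]
FAIL
end 44.6 w 0.0452 g 0.0 p [0.4501 0.0506 0.4197] f [-0.4 -0.6  0.4]
```

View pics/c11.png

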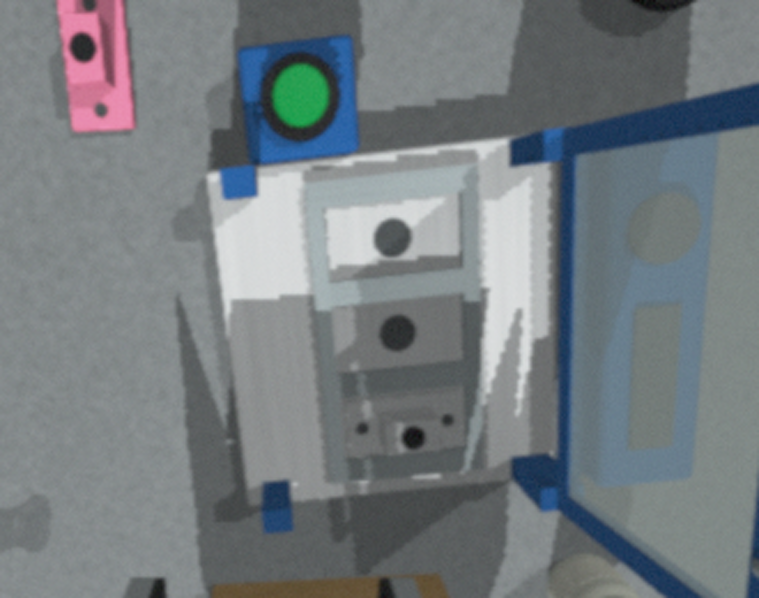

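Bay 0's new block is seated (bore at (413,437)). The detector is flaky on the shaded block, so I'll retry over several frames.

```bash
cat >> h.py <<'E'
def find(q,r=.05,n=6):
    c=[]
    for _ in range(n):
        im,M=cam("wrist"); c+=[(*b[0],b[1]) for b in blocks(im,M) if np.linalg.norm(b[0]-q)<r]
    print("find",len(c),np.median(c,axis=0).round(4) if c else None); 
    if not c: return None
    m=np.median(c,axis=0); return m[:2],m[2]
E
python3 - <<'E'
from h import *
for q,bay in (([.593,.365],1),([.5005,.425],2)):
    env.goto([.5,.29,.38],[180,0,90]); env.wait(.2)
    b=find(q)
    if not(b and pick(*b,0.) and place(BAY[bay],YAW,.024)): print("FAIL"); break
env.goto([.45,.05,.42],[180,0,90]); env.wait(.3)
im,M=cam("wrist","w12"); cam("scene","sc12"); rep("end"); a=im[0:260,200:530]
cv2.imwrite("pics/c12.png",cv2.resize(a,None,fx=2,fy=2,interpolation=cv2.INTER_CUBIC)[:,:,::-1])
E
```

```text
find 6 [ 0.5924  0.3646 10.8627]
hit False
grip 49.2 w 0.023 g 60.6 p [ 0.5932  0.365  -0.0024] f [-0.1 -0.7  4.3]
lifted 50.9 w 0.0227 g 59.7 p [0.593  0.3649 0.2986] f [ 0.4  0.3 -4. ]
over 52.1 w 0.0226 g 59.7 p [0.5455 0.0455 0.2999] f [-0.   0.7 -3.4]
touch True
down 54.1 w 0.0228 g 61.0 p [0.5449 0.0445 0.0213] f [-0.3 -0.   2.8]
find 6 [0.5003 0.425  4.3092]
hit False
grip 61.1 w 0.0231 g 60.7 p [ 0.501   0.4255 -0.0025] f [-0.5 -0.2  5.1]
lifted 62.8 w 0.0229 g 59.9 p [0.5008 0.4254 0.2985] f [-0.2 -0.  -2.8]
over 64.0 w 0.0224 g 59.9 p [0.5377 0.1147 0.2999] f [ 0.5 -0.3 -3. ]
touch True
down 66.0 w 0.0227 g 61.0 p [0.5375 0.1134 0.0214] f [-0.5 -1.2  3.3]
end 69.5 w 0.0451 g 0.0 p [0.45   0.0501 0.4199] f [0.3 0.5 0.2]
```

All three blocks touched down at the floor level. Now I close the guard.

```bash
python3 - <<'E'
from lift import *
im,M=load("w12"); print([(p.round(4),round(a,1)) for p,a in blocks(im,M,.024)])
env.set_gripper(.034,30); p=pt(1.66); env.goto(p+[0,0,.07],rot); print(env.move_straight(p,speed=.1,max_force=8))
env.set_gripper(0.0,30); s=rep("grip")
if s["gripper_width"]>.008:
  for a in list(np.linspace(1.66,0.0,11)[1:]):
    env.move_straight(pt(a),speed=.12); s=env.state(); print(round(a,2),round(s["gripper_width"],4),s["ft_force"].round(1),(s["position"]-pt(a)).round(4))
    if s["gripper_width"]<.008 or np.linalg.norm(s["ft_force"])>45: break
  else: print(env.move_straight(pt(0)+[0,0,-.012],speed=.03,max_force=15)); rep("pressed")
E
```

```text
[]
False
grip 71.9 w 0.0105 g 29.5 p [0.6671 0.0554 0.3054] f [ 0.5 -0.2  5.5]
1.49 0.0105 [-3.6 -1.5  6.5] [-0.0005 -0.0002  0.0013]
1.33 0.0106 [-4.  -2.2  7.2] [-0.0004 -0.0004  0.0008]
1.16 0.0108 [-4.8 -3.3  4.6] [-0.0004 -0.0004 -0.    ]
1.0 0.0105 [-4.4 -4.5  2.1] [-0.0003 -0.0005 -0.0007]
0.83 0.0106 [ 0.  -4.5 -2.8] [ 0.0001 -0.0004 -0.0011]
0.66 0.0104 [ 0.2 -5.7 -4.3] [ 0.0001 -0.0004 -0.0012]
0.5 0.0105 [ 1.7 -5.3 -5.4] [ 0.0004 -0.0003 -0.0011]
0.33 0.0103 [ 3.8 -4.9 -6.1] [ 0.0005 -0.0002 -0.0011]
0.17 0.0106 [ 3.3 -4.9 -4.5] [ 0.0006 -0.0001 -0.0011]
0.0 0.0108 [ 4.1 -4.4 -4.1] [ 0.0005 -0.     -0.001 ]
True
pressed 77.0 w 0.0104 g 32.8 p [0.3965 0.0264 0.0528] f [ 0.  -0.8  4. ]
```

```bash
python3 - <<'E'
from lift import *
env.set_gripper(.030); p=pt(0); env.move_straight(p+[0,0,.06]); env.set_gripper(0)
print(env.move_straight([*p[:2],.06],speed=.03,max_force=14)); rep("handle press")
env.move_straight(p+[0,0,.08]); 
im,M=cam("side","sd13"); cv2.imwrite("pics/c13.png",im[:,:,::-1])
M2=mod(env.camera_model("scene")); cam("scene","sc13")
E
```

```text
True
handle press 79.7 w 0.0005 g 3.0 p [0.3959 0.0264 0.07  ] f [-1.5 -0.5  4.9]
```

View pics/c13.png

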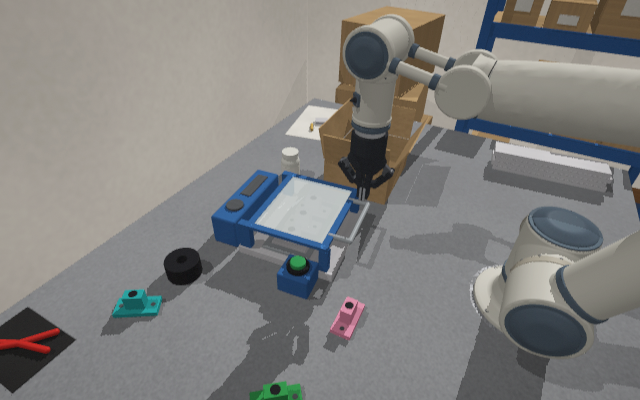

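Guard frame is level and rests near the post (320,245). I'll check numerically and push the button.

```bash
python3 - <<'E'
from lift import *
uy=np.array([-ux[1],ux[0],0]); M=mod(env.camera_model("side"))
for a in (0,.05,.1): print(a,proj(M,hinge+.21*np.array([-np.cos(a)*ux[0],-np.cos(a)*ux[1],np.sin(a)])+.125*uy).round(1))
env.goto([.4665,.2012,.12],rot)
print(env.move_straight([.4665,.2012,.03],speed=.03,max_force=14)); rep("btn"); env.wait(.2); rep("b2")
cam("side","sd14"); env.move_straight([.4665,.2012,.13]); 
E
```

```text
0 [[325.3 250.3]]
0.05 [[325.3 246.9]]
0.1 [[325.1 243.3]]
True
btn 83.4 w -0.0002 g 2.4 p [0.4666 0.2012 0.0444] f [-1.4  0.1  5.1]
b2 83.6 w 0.0 g 2.8 p [0.4666 0.2012 0.0442] f [-1.3 -0.2  5.7]
```

```bash
cat >> h.py <<'E'
_c=np.radians(CY); cx=np.array([np.cos(_c),np.sin(_c),0]); cy=np.array([-cx[1],cx[0],0]); C0=np.array([*CAR,0])
FL={"end_left":(-cy,C0+.125*cy+[0,0,.102]),"end_right":(cy,C0-.125*cy+[0,0,.102]),"side_far":(-cx,C0+.1*cx+[0,0,.106]),"side_near":(cx,C0-.1*cx+[0,0,.106])}
UZ=np.array([0,0,1.])
def fpt(n,phi,r=.097,off=0.):
    i,h=FL[n]; return h+r*(np.cos(phi)*i+np.sin(phi)*UZ)+off*(-np.sin(phi)*i+np.cos(phi)*UZ)
E
python3 - <<'E'
from h import *
print(env.move_straight([.4665,.2012,.055],speed=.1,max_force=14),env.move_straight([.4665,.2012,.03],speed=.03,max_force=20)); rep("btn"); env.move_straight([.4665,.2012,.15])
im,M=load("w3")
for n,p in dict(end_left=(312,61),end_right=(339,570),side_far=(538,312),side_near=(78,336)).items():
    px=np.array([180+p[0]/2.3-.3,10+p[1]/2.3-.3]); ph=np.linspace(.8,2.4,161)
    e=[np.linalg.norm(proj(M,fpt(n,f))[0]-px) for f in ph]; k=int(np.argmin(e)); print(n,ph[k].round(2),e[k].round(1),fpt(n,ph[k]).round(3))
for n,(xy,z) in dict(a=(0,0)).items(): pass
for n in FL:
  for d,zz in((-.12,.15),(-.09,.15),(-.02,.2)):
    i,h=FL[n]; p=h+i*d; p[2]=zz; print(n,d,[ (y,env.solve_ik(p,[180,0,y]) is not None) for y in (CY+90,CY,CY+180)])
E
```

```text
False True
btn 85.8 w 0.0003 g 2.4 p [0.4673 0.2015 0.0443] f [-1.7 -0.9  5.1]
end_left 1.82 1.8 [ 0.498 -0.155  0.196]
end_right 1.8 0.2 [ 0.513 -0.451  0.196]
side_far 1.79 10.8 [ 0.627 -0.298  0.201]
side_near 2.11 8.3 [ 0.356 -0.312  0.189]
end_left -0.12 [(92.9, True), (2.9, True), (182.9, True)]
end_left -0.09 [(92.9, True), (2.9, True), (182.9, True)]
end_left -0.02 [(92.9, True), (2.9, True), (182.9, True)]
end_right -0.12 [(92.9, True), (2.9, True), (182.9, True)]
end_right -0.09 [(92.9, True), (2.9, True), (182.9, True)]
end_right -0.02 [(92.9, True), (2.9, True), (182.9, True)]
side_far -0.12 [(92.9, True), (2.9, True), (182.9, True)]
side_far -0.09 [(92.9, True), (2.9, True), (182.9, True)]
side_far -0.02 [(92.9, True), (2.9, True), (182.9, True)]
side_near -0.12 [(92.9, True), (2.9, True), (182.9, True)]
side_near -0.09 [(92.9, True), (2.9, True), (182.9, True)]
side_near -0.02 [(92.9, True), (2.9, True), (182.9, True)]
```

The button bottomed at the same height on both pushes, so the press is started. Now the flaps, end flaps first.

```bash
cat > flap.py <<'E'
from h import *
TIP=.025; R=[180,0,CY+90]
def fold(n,half=.013,F=5):
    i,h=FL[n]
    def P(s,z): p=h+i*(s-half); p[2]=h[2]+z-TIP; return p
    env.set_gripper(0)
    env.goto(P(-.105,.16),R); env.move_straight(P(-.105,.045),speed=.2)
    hit=env.move_straight(P(0,.05),speed=.15,max_force=12)
    for s,z in((.02,.065),(.045,.055),(.06,.035),(.068,.015)): hit|=env.move_straight(P(s,z),speed=.12,max_force=12)
    t=env.move_straight(P(.068,-.008),speed=.03,max_force=F); rep(f"{n} hit {hit} touch {t}")
    env.move_straight(P(.068,.16),speed=.25)
E
python3 - <<'E'
from flap import *
for n in("end_left","end_right"): fold(n)
env.goto([.5,-.3,.45],[180,0,90]); env.wait(.2); im,M=cam("wrist","w15"); b=cam("scene","sc15")[0]
cv2.imwrite("pics/c15.png",np.hstack([cv2.resize(im[20:300,170:450],(400,400)),cv2.resize(b[150:330,130:310],(400,400))])[:,:,::-1]); rep("end")
E
```

```text
end_left hit False touch True 91.5 w 0.0001 g 2.8 p [ 0.5028 -0.2343  0.0772] f [ 1.4 -0.7  5.8]
end_right hit False touch True 97.2 w -0.0003 g 2.8 p [ 0.5099 -0.374   0.0772] f [ 0.4 -0.7  4.2]
end 99.2 w -0.0001 g 0.0 p [ 0.5    -0.3004  0.4486] f [ 0.5  0.1 -0.1]
```

```bash
python3 - <<'E'
from flap import *
for n in("side_far","side_near"): fold(n)
env.goto([.45,-.2,.45],[180,0,90]); env.wait(.2); im,M=cam("wrist","w16"); b=cam("scene","sc16")[0]
cv2.imwrite("pics/c16.png",np.hstack([cv2.resize(im[0:300,170:470],(400,400)),cv2.resize(b[130:330,140:440],(400,400))])[:,:,::-1]); rep("end")
E
```

```text
side_far hit False touch True 104.2 w -0.0001 g 3.3 p [ 0.5511 -0.3019  0.0812] f [-0.4  0.2  5. ]
side_near hit True touch True 109.7 w 0.0001 g 3.1 p [ 0.4614 -0.3065  0.0812] f [-0.1 -0.   4.5]
end 111.7 w -0.0003 g 0.0 p [ 0.45   -0.2004  0.4488] f [ 0.2  0.5 -0.6]
```

View pics/c16.png

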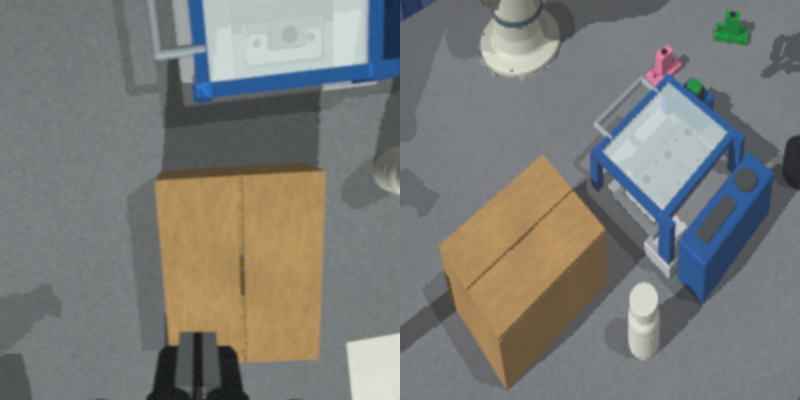

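The image shows the carton closed flat, with the seam at (243,270). The guard is level and closed, with blocks under it, and the jar and reel are untouched. I'll hand in.

```bash
python3 -c "
from plant import env
print(env.hand_in())"
```

```text
the job is handed in; nothing more can be done
None
```

The job is handed in after about 112 s of the 210 s allowed. The one finished block is in the carton, the three new blocks are seated in the bays, and the guard was fully closed before I pressed start. The carton is closed flat, end flaps first; handing in returned no verdict.

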